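# Load ceramic tiles for inspection and aim the camera

### The job

Using the spatula, and never touching the tiles with the fingers, move every ceramic tile from the dark cooling rack to the inspection stand (the one with the back plate), each lying flat and centred in a bay of its own, and stand the spatula back upright on its mat the way it was. Turn and tilt the inspection camera by its handle bar so that its lens points straight at the middle of the stand. Leave the other things on the bench where they are.

Things in the scene. Friction and masses are not known exactly. Their poses are not given: they have to be found in the camera images.
- rack_mid (a point): Cooling rack: fixed dark steel frame, 100 x 326 mm, no back plate. Three bays 110 mm apart along y; each is two rails along x, 92 mm long, 8 mm wide, 64 mm clear between; tops 28 mm, floor between them 6 mm above the bench. Tiles lie across a bay's rails, so a blade fits beneath. Point: centre of the middle bay at rail-top height. x: along the rails, away from the open front; z up.
- stand_mid (a point): Inspection stand: fixed light-grey slab, 100 x 326 mm, with an aluminium back plate 55 mm high, 220 mm long, its near face 66 mm beyond the bay centres. Three bays as on the rack: ribs 84 mm long, 8 mm wide, 64 mm clear between, tops at 28 mm, floor at 6 mm. Point: the stand's middle, at the middle bay's centre, rib-top height. x: along the ribs towards the back plate, from the open front; z up.
- stand_left (a point): the same point of the stand's bay at +y (110 mm from the middle)
- stand_right (a point): the same point of the stand's bay at -y
- spatula_grip (a point): Steel spatula, 0.2 kg, upright handle: centre of its black block, 18 (x) x 50 (y) x 50 mm tall, 77 mm above the blade's underside. Grip it from above across the 18 mm. x points to the blade's tip. Blade flat, 4 mm thick, 50 mm wide, from 35 mm behind to 105 mm ahead of this point; shank under the block 6 mm thick, 30 mm wide. Carry a tile with its centre about 60 mm ahead of this point.
- spatula: the same spatula: its origin is on the blade's underside straight below the handle; same axes
- mat_mid (a point): the spatula's mat: fixed black rubber pad, 170 mm (x) x 100 mm (y) x 3 mm; centre of its top. The spatula stands on it with the handle 35 mm from the centre towards -x and its tip towards +x.
- camera_head (a point): Inspection camera head: grey box 80 x 70 x 50 mm with a short black lens tube on its front. The point is where the swivel axis and the tilt axis cross, 190 mm above the bench, inside the box; the lens looks from here along this frame's -x axis. y is the tilt axis.
- camera_bar (a point): centre of the camera's handle bar: a black round bar, 12 mm thick and 84 mm long, with 64 mm free between its two stalks, lying along the head's y axis, 60 mm towards the lens side and 90 mm above the head's pivot point (in the head's frame: -60, 0, +90 mm). Taken from above with the fingers closing across it; it may turn between the fingers.
- camera_swivel (a joint): swivel of the camera about the vertical post, rad, range -1.5 to 1.5, growing anticlockwise seen from above; at 0 the lens looks along the post's -x. Friction holds it where it is left (about 0.2 N m to move).
- camera_tilt (a joint): tilt of the camera head, rad, range -0.2 to 1.0: 0 is level, growing as the lens dips. Friction holds it where it is left (about 0.3 N m to move).
- camera_post: the camera's fixed round foot (80 mm wide, 130 mm post); origin on the bench on the swivel axis; axes of the fixed part
- tile0_mid (a point): White glazed ceramic tile, 80 mm (x) x 96 mm (y) x 6 mm, 0.13 kg; its centre. It lies flat across two rails of the rack, or is absent. Two or three tiles are present.
- tile0: the same tile; origin at the centre of its underside
- tile1_mid (a point): White glazed ceramic tile, 80 mm (x) x 96 mm (y) x 6 mm, 0.13 kg; its centre. It lies flat across two rails of the rack, or is absent. Two or three tiles are present.
- tile1: the same tile; origin at the centre of its underside
- tile2_mid (a point): White glazed ceramic tile, 80 mm (x) x 96 mm (y) x 6 mm, 0.13 kg; its centre. It lies flat across two rails of the rack, or is absent. Two or three tiles are present.
- tile2: the same tile; origin at the centre of its underside
- tape: bystander, leave it alone: roll of yellow tape, 60 mm wide, 30 mm high; origin at its underside
- flux_jar: bystander, leave it alone: closed jar, 60 mm wide, 70 mm high; origin at its underside
- brush: bystander, leave it alone: hand brush lying flat; origin at its underside
- wrench: bystander, leave it alone: wrench lying flat; origin at its underside
- cup: bystander, leave it alone: steel cup, 72 mm wide, 80 mm high; origin at its underside
- weight: bystander, leave it alone: brass weight, 60 mm wide, 45 mm high; origin at its underside
Things that resemble listed ones, but are neither listed nor needed, are in the scene too. What is shaped like the tile2 but green or red is not meant.

How it is judged:
At the end, for the whole second after the job is handed in: Every tile lies flat on the ribs within 18 mm of the centre of its own bay, square within 0.2 rad; the spatula stands on its mat, handle on the -x side within 65 mm of the centre, pointing along it within 0.35 rad; the line of sight passes within 25 mm each way of the stand's middle; all at rest ((horizontal distance between tile0_mid and stand_left below 0.018 m or horizontal distance between tile0_mid and stand_mid below 0.018 m or horizontal distance between tile0_mid and stand_right below 0.018 m) and z of tile0_mid in the frame of stand_mid between -0.006 and 0.006 m and angle between the x axis of each of tile0_mid, tile1_mid, tile2_mid and the x axis of stand_mid, either way round below 0.2 rad and angle between each of tile0_mid, tile1_mid, tile2_mid's own z axis and vertical below 0.06 rad and linear speed of each of tile0, tile1, tile2, spatula below 0.02 m/s and (horizontal distance between tile1_mid and stand_left below 0.018 m or horizontal distance between tile1_mid and stand_mid below 0.018 m or horizontal distance between tile1_mid and stand_right below 0.018 m) and z of tile1_mid in the frame of stand_mid between -0.006 and 0.006 m and (horizontal distance between tile2_mid and stand_left below 0.018 m or horizontal distance between tile2_mid and stand_mid below 0.018 m or horizontal distance between tile2_mid and stand_right below 0.018 m) and z of tile2_mid in the frame of stand_mid between -0.006 and 0.006 m and horizontal distance between spatula_grip and mat_mid below 0.065 m and x of spatula_grip in the frame of mat_mid below 0 m and angle between spatula_grip's own z axis and vertical below 0.08 rad and angle between the x axis of spatula_grip and the x axis of mat_mid, either way round below 0.35 rad and y of stand_mid in the frame of camera_head between -0.025 and 0.025 m and z of stand_mid in the frame of camera_head between -0.025 and 0.025 m and x of stand_mid in the frame of camera_head below 0 m and velocity of joint camera_swivel between -0.05 and 0.05 rad/s and velocity of joint camera_tilt between -0.05 and 0.05 rad/s); the robot touches nothing.
It fails at once if a tile is touched with the fingers (contact force between the fingers and tile0 above 0.5 N or contact force between the fingers and tile1 above 0.5 N or contact force between the fingers and tile2 above 0.5 N).
It fails at once if a bystander is shoved aside (more than 30 mm) (distance of any of tape, flux_jar, brush, wrench, cup, weight from where it was at the start of the episode above 0.03 m).
Of tile0, tile1, tile2 only 2 to 3 are there at a start; the rules pass over those that are not, and their reading is None.
At some moment in a run one of spatula may be knocked a few centimetres aside while the robot is not near it.
It also fails if it takes over 210 s, if anything falls off the work surface, if the arm or the gripper's body presses on something with over 40 N, if the wrist force passes 120 N, or if a joint passes its speed limit or range.

### The arm

A 6-joint arm with a two-finger parallel gripper is mounted at the origin on the work surface. World frame = base frame: x ahead of the robot, y to its left, z up, the work surface at z = 0. Lengths are in m, angles in rad, forces in N, time in s.
With the tool pointing down it reaches from about 0.375 to 0.825 m from the base axis. Payload 5.5 kg.
Tool frame: the origin (TCP) lies midway between the tips of the shut fingers; the grasp point (between the pads) lies 19 mm behind it; z points along the fingers, y is the direction in which the jaws open and shut (so a half turn about z gives the same grasp; the last joint's range is limited). The gripper opens to 85 mm and grips with 20 to 120 N. Pads are 22 mm wide; open, the fingers measure 114 mm over their backs; the gripper's body (76 mm by 85 mm) begins 54 mm behind the grasp point. The pads swing forward as they close: fully open they stand 13 mm farther back than shut.
Start: joints at [1.116, 0.314, -0.047, 1.21, 0, 1.571], TCP at [0.264, 0.539, 0.231] pointing down, gripper open.
Joint ranges: [-2.67, 2.67], [-0.69, 1.73], [-1.03, 1.25], [-2.08, 2.16], [-1.42, 1.45], [-3.14, 3.14]. Speed limits (rad/s): [2.39, 2.39, 3.01, 3.14, 3.14, 3.14].

### API

Orientations are given as a 3x3 rotation matrix whose columns are the frame's x, y, z axes.
In Python, from plant import manip, hand, solver, cams gives the robot as it stands. Calls block until the motion is done:
- manip.movep(position, orientation): joint-space move of the TCP to a pose.
- manip.servo_line(position, max_speed=0.15, rot=None): straight line of the TCP; rot=None keeps the orientation; max_speed is the mean speed in m/s.
- manip.move_joints(angles): joint-space move.
- hand.move_gripper(opening, squeeze=None): finger opening in m; squeeze is the grip in N (None keeps the last); returns when the fingers have stopped.
- manip.sleep(seconds).
- solver.inverse_kinematics(position, orientation): joint angles nearest the present ones, or None.
- cams.snapshot(name): name is "scene" or "top"; returns a dict with "pixels" (400x640x3 uint8, blue, green, red), "camera_matrix" (3x3 intrinsics, pixels), "T" (4x4, takes a point from camera to world coordinates). Camera axes: x right, y down, z forward; pixel columns grow to the right and rows downward; lengths in m; the calibration is good to about 2 mm. A picture is of the moment at which its call begins. There is no depth.
A pose or a line that the arm cannot do raises manip.IKError and nothing moves.
- manip.close_job(): hands the job in, once; it reports no verdict.
Readings, each from a call of its own:
- manip.get_t(): time.
- manip.get_joints(): joint angles.
- manip.get_dq(): joint speeds.
- manip.get_tau(): joint torques, N m.
- manip.get_position(): TCP position.
- manip.get_orientation(): TCP orientation.
- manip.get_ft_force(): force on the tool from outside, world axes, zero at the start.
- manip.get_wrist_torque(): the same for the moment, N m.
- manip.get_grip_width(): finger opening in m.
Only numpy, scipy, OpenCV 4.12 (cv2) and the standard library are available. Lean on these libraries where they do the work, as an engineer would, in place of code of your own. Each camera call takes 0.05 s, during which the arm holds its last target. There are 200 camera calls.

## Working session

There is one attempt and no reset: what is moved stays moved. The work goes in short steps, each a Python script; the robot and the scene stay as the last script left them, time stands still between calls to the robot, and variables do not carry over. Pictures are saved under pics/ and viewed, about 12 in all and at most 16, crops included, and the job is handed in when it is done.

```bash
ls; mkdir -p pics
python3 - <<'E'
from plant import manip,hand,solver,cams
import cv2,numpy as np
for n in("scene","top"):
    s=cams.snapshot(n); cv2.imwrite(f"pics/{n}0.png",s["pixels"]); print(n,s["camera_matrix"].tolist(),np.round(s["T"],4).tolist())
print(manip.get_t(),manip.get_position(),manip.get_grip_width())
E
```

```text
pics
scene [[456.6513309523258, 0.0, 319.99042890561657], [0.0, 456.6513309523258, 195.6290156169097], [0.0, 0.0, 1.0]] [[0.8407, 0.3441, -0.4182, 1.1593], [0.5415, -0.5225, 0.6586, -0.9281], [0.0081, -0.7801, -0.6256, 1.0785], [0.0, 0.0, 0.0, 1.0]]
top [[384.4265382528751, 0.0, 319.01667047481624], [0.0, 384.4265382528751, 198.57188588298914], [0.0, 0.0, 1.0]] [[0.162, -0.9633, 0.2139, 0.341], [-0.9868, -0.1591, 0.0306, -0.0155], [0.0045, -0.216, -0.9764, 1.3154], [0.0, 0.0, 0.0, 1.0]]
0.1 [0.26332134 0.53855146 0.23051036] 0.08556886065087611
```

View pics/top0.png

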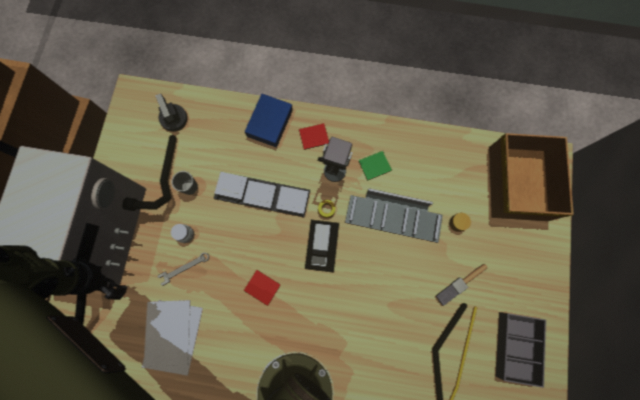

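View pics/scene0.png

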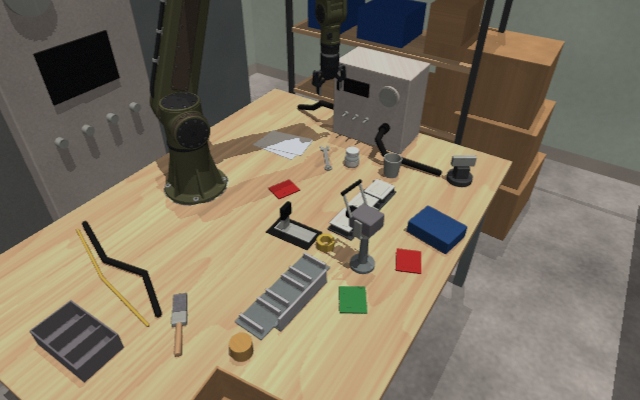

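The top view shows the rack holding three white tiles at about (231,186), (261,194) and (293,200). The stand with its back plate is at (395,217), the mat and spatula at (322,246), the camera with bar at (337,155), and the yellow tape at (327,208). Lookalikes are an empty dark tray (522,348), a wooden-handled spatula (460,285), another camera-like device (172,115), and green and red plates. One enlarged crop of each view will confirm this.

Run:
```python
import cv2
a=cv2.imread("pics/top0.png")[125:280,205:455]; cv2.imwrite("pics/topc.png",cv2.resize(a,None,fx=3.2,fy=3.2,interpolation=cv2.INTER_CUBIC))
b=cv2.imread("pics/scene0.png")[170:340,230:430]; cv2.imwrite("pics/scenec.png",cv2.resize(b,None,fx=3.5,fy=3.5,interpolation=cv2.INTER_CUBIC))
```

```text
(no output)
```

View pics/topc.png

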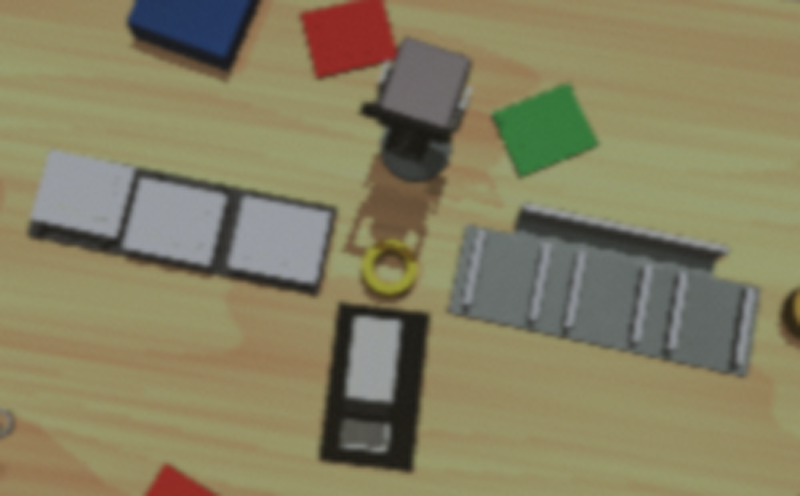

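View pics/scenec.png

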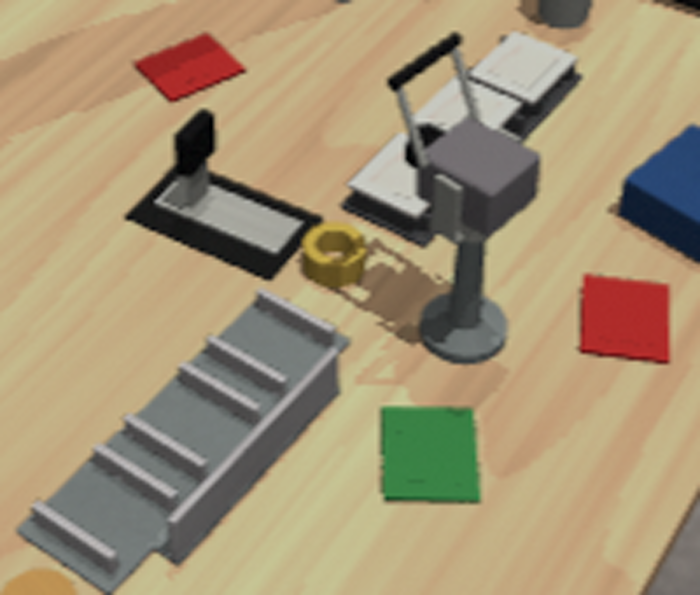

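```bash
cat > vis.py <<'E'
import cv2,numpy as np
from plant import manip,hand,solver,cams
class V:
    def __init__(s,n):
        d=cams.snapshot(n); s.im=d["pixels"]; s.K=np.array(d["camera_matrix"]); s.T=np.array(d["T"]); s.c=s.T[:3,3]
        s.hsv=cv2.cvtColor(s.im,cv2.COLOR_BGR2HSV).astype(int)
    def ray(s,p):
        p=np.atleast_2d(p).astype(float); h=np.c_[p,np.ones(len(p))]
        d=(s.T[:3,:3]@np.linalg.solve(s.K,h.T)).T; return d/np.linalg.norm(d,axis=1)[:,None]
    def plane(s,p,z):
        d=s.ray(p); return s.c+d*((z-s.c[2])/d[:,2])[:,None]
    def pix(s,P):
        P=np.atleast_2d(P); q=(P-s.c)@s.T[:3,:3]; q=q@s.K.T; return q[:,:2]/q[:,2:]
    def roi(s,m,x0,y0,x1,y1):
        o=np.zeros(m.shape,np.uint8); o[y0:y1,x0:x1]=m[y0:y1,x0:x1]; return o
def tri(a,p,b,q):
    d,e=a.ray(p)[0],b.ray(q)[0]; A=np.c_[d,-e]; t=np.linalg.lstsq(A,b.c-a.c,rcond=None)[0]
    P,Q=a.c+t[0]*d,b.c+t[1]*e; return (P+Q)/2,np.linalg.norm(P-Q)
def blobs(m,amin):
    n,l,st,ce=cv2.connectedComponentsWithStats(m.astype(np.uint8)); return [(st[i,4],ce[i],l==i) for i in range(1,n) if st[i,4]>=amin]
def wrect(v,mask,z):
    "rect in world on plane z: centre, sizes, angle of the axis nearest +x"
    ys,xs=np.nonzero(mask)
    P=v.plane(np.c_[xs,ys],z)[:,:2]; (c,sz,a)=cv2.minAreaRect((P*1000).astype(np.float32))
    a=np.deg2rad(a)
    if abs(np.arctan2(np.sin(a),np.cos(a)))>np.pi/4: a-=np.pi/2; sz=sz[::-1]
    return np.round(np.array(c)/1000,4),np.round(sz,1),round(a,3)
E
python3 - <<'E'
from vis import *
t,s=V("top"),V("scene")
def white(v,th): return (v.hsv[...,1]<45)&(v.hsv[...,2]>th)
for name,v,r in(("top",t,(213,165,313,220)),("scene",s,(325,178,400,240))):
    print(name,"tilepix",v.hsv[186,231] if v is t else v.hsv[190,380])
    for th in(130,150):
      for a,c,m in blobs(v.roi(white(v,th),*r),60): print(th,a,c.round(1),wrect(v,m,.034))
for name,v,r,th in(("top",t,(343,190,445,245),0),("scene",s,(236,250,332,338),0)):
    g=v.hsv[...,2]
    reg=g[r[1]:r[3],r[0]:r[2]]; print(name,np.percentile(reg,[5,25,50,75,90,97]))
    for th in (135,150,165):
      for a,c,m in blobs(v.roi((v.hsv[...,1]<50)&(g>th),*r),15): print(th,a,c.round(1),v.plane(c,.028)[0].round(4))
dk=t.roi((t.hsv[...,2]<50),300,215,345,275)
for a,c,m in blobs(dk,100): print("mat",a,c,wrect(t,m,.003))
gr=t.roi((t.hsv[...,2]>75)&(t.hsv[...,1]<60),308,218,338,270)
for a,c,m in blobs(gr,20): print("blade",a,c,wrect(t,m,.007))
A=cv2.resize(t.im[130:190,310:360],None,fx=8,fy=8,interpolation=cv2.INTER_CUBIC)
B=cv2.resize(s.im[175:275,335:395],None,fx=4.8,fy=4.8,interpolation=cv2.INTER_CUBIC)
o=np.hstack([A,B]); o=cv2.convertScaleAbs(o,alpha=1.6,beta=10); cv2.imwrite("pics/cam1.png",o)
E
```

```text
top tilepix [107  14 162]
130 618 [230.1 184.6] (array([0.6209, 0.3345]), array([79.5, 94.4]), np.float64(-0.056))
130 594 [259.1 193.7] (array([0.6053, 0.2297]), array([77.3, 92.1]), np.float64(-0.039))
130 602 [291.8 199.5] (array([0.6038, 0.1159]), array([77.2, 92.1]), np.float64(-0.037))
150 563 [230.  184.3] (array([0.6219, 0.3351]), array([76.1, 93.2]), np.float64(-0.058))
150 535 [259.2 193.7] (array([0.6053, 0.2291]), array([71.9, 88.5]), np.float64(-0.037))
150 541 [291.8 199.5] (array([0.6038, 0.1157]), array([71.7, 89.4]), np.float64(-0.037))
scene tilepix [ 30  14 198]
130 335 [379.  188.4] (array([0.6219, 0.33  ]), array([80. , 95.8]), np.float64(-0.079))
130 147 [356.6 200.3] (array([0.5898, 0.227 ]), array([48.7, 93.8]), np.float64(-0.098))
130 122 [370.1 200.1] (array([0.6334, 0.2499]), array([48.1, 94.5]), np.float64(0.676))
130 266 [341.3 220.3] (array([0.6058, 0.1136]), array([79.9, 97.8]), np.float64(-0.026))
150 332 [379.1 188.4] (array([0.6219, 0.3303]), array([80. , 95.3]), np.float64(-0.079))
150 134 [356.6 200.1] (array([0.589, 0.23 ]), array([43.6, 89.6]), n
[... 1206 characters left out ...]
.028 ]
150 68 [250.5 320.7] [ 0.5945 -0.3867  0.028 ]
165 42 [314.9 258.1] [ 0.6137 -0.0948  0.028 ]
165 35 [299.9 271.9] [ 0.6068 -0.1675  0.028 ]
165 74 [299.9 296. ] [ 0.6593 -0.2433  0.028 ]
165 39 [291.8 279.5] [ 0.6037 -0.2054  0.028 ]
165 46 [276.3 294.9] [ 0.6    -0.2771  0.028 ]
165 45 [268.  303.7] [ 0.5994 -0.3152  0.028 ]
165 52 [250.3 320.5] [ 0.5936 -0.3867  0.028 ]
mat 680 [322.67058824 248.01323529] (array([ 0.4694, -0.0095]), array([163.7,  92.4]), np.float64(0.043))
blade 405 [321.16790123 236.89876543] (array([ 0.497 , -0.0033]), array([89.9, 52.6]), np.float64(0.047))
blade 122 [318.89344262 261.26229508] (array([ 0.4142, -0.0091]), array([27.9, 47.9]), np.float64(0.054))
```

View pics/cam1.png

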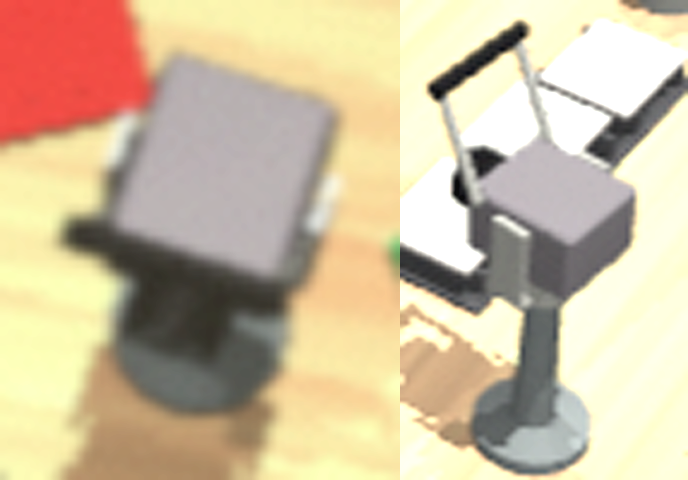

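The views match: in the top half the bar's ends are at about (318.1,159) and (346.3,166.5), and in the scene half at (360.4,181.3) and (342.3,193.8). The foot is at (335,171) in top and (362,263.5) in scene.

Run:
```python
from vis import *
t,s=V("top"),V("scene")
a=tri(t,(318.1,159),s,(360.4,181.25)); b=tri(t,(346.3,166.5),s,(342.3,193.75)); print("bar",a,b,np.linalg.norm(a[0]-b[0]))
print("foot",t.plane((335,171.3),.01),s.plane((362.1,263.5),.01))
for p,q in(((352.9,207.6),(314.6,258.1)),((437.6,225.9),(250.5,320.7)),((384.6,214.6),(291.9,279.4)),((405.5,218.8),(276.3,294.9))): print("rib",tri(t,p,s,q))
print("tileL",tri(t,(230.1,184.6),s,(379,188.4)),"tileR",tri(t,(291.8,199.5),s,(341.3,220.3)))
print("block",tri(t,(319.7,253),s,(286,210.6)))
# rack: union of dark/grey pixels
for nm,v,r in(("top",t,(208,160,314,222)),):
    m=v.roi((v.hsv[...,2]<60)|((v.hsv[...,1]<45)&(v.hsv[...,2]>125)),*r); m=cv2.morphologyEx(m,cv2.MORPH_CLOSE,np.ones((3,3)))
    for A,c,k in blobs(m,500): print("rack",A,[wrect(v,k,z) for z in(.006,.028)])
    # front-edge contour points: lowest dark pixel per column
    P=[]
    for x in range(216,306,6):
        ys=np.nonzero(k[:,x])[0]; P.append(v.plane((x,ys.max()+.5),.028)[0][:2])
    print("front",np.round(P,3).tolist())
```

```text
bar (array([0.68334818, 0.03919136, 0.27421871]), np.float64(0.0027299626962647675)) (array([ 0.67210954, -0.04378276,  0.27804011]), np.float64(5.629500493673272e-05)) 0.08381893375336788
foot [[ 0.73358736 -0.01429579  0.01      ]] [[ 0.74166861 -0.01818708  0.01      ]]
rib (array([ 0.61149073, -0.0941507 ,  0.02622209]), np.float64(0.0009670397316885772))
rib (array([ 0.59472091, -0.3864433 ,  0.02779455]), np.float64(0.000875432231309393))
rib (array([ 0.60397195, -0.20459368,  0.02777798]), np.float64(0.0009730384849499159))
rib (array([ 0.60073718, -0.27669328,  0.02820451]), np.float64(0.0019070355533740695))
tileL (array([0.62045064, 0.33461352, 0.03017092]), np.float64(0.0020313820861573508)) tileR (array([0.59770474, 0.11068837, 0.0285018 ]), np.float64(0.017253832856564757))
block (array([ 0.43774376, -0.00670978,  0.07830745]), np.float64(0.0030664495680265765))
rack 2269 [(array([0.6115, 0.2296]), array([ 98.6, 323.3]), np.float64(-0.061)), (array([0.607 , 0.2255]), array([ 96.9, 317.8]), np.float64(-0.061))]
front [[0.566, 0.373], [0.566, 0.352], [0.566, 0.331], [0.566, 0.31], [0.565, 0.289], [0.562, 0.268], [0.558, 0.246], [0.558, 0.225], [0.558, 0.204], [0.558, 0.183], [0.558, 0.163], [0.558, 0.142], [0.555, 0.12], [0.554, 0.1], [0.554, 0.079]]
```

```bash
cat >> vis.py <<'E'
def R(yaw):  # tool down, jaw axis (tool y) along yaw
    c,s=np.cos(yaw),np.sin(yaw); return np.array([[-s,c,0],[c,s,0],[0,0,-1.]])
H=np.array([.741,-.0125,.19])
def bar(yaw,th,H=H):   # head yaw, tilt -> bar centre
    r=.06*np.cos(th)+.09*np.sin(th); return H+[-r*np.cos(yaw),-r*np.sin(yaw),-.06*np.sin(th)+.09*np.cos(th)]
E
python3 - <<'E'
from vis import *
print(np.round(manip.get_orientation(),2).tolist())
st=np.array([.603,-.2405,.028]); d=H-st; yaw=np.arctan2(d[1],d[0]); th=np.arctan2(d[2],np.hypot(*d[:2])); print(yaw,th,bar(yaw,th),bar(-.134,.065))
for off in(0,np.pi):
    print("off",off)
    for f in np.linspace(0,1,5):
        y=-.134+f*(yaw+.134); p=bar(y,.065+f*(th-.065)); 
        for dz in(-.019,.06):
            q=solver.inverse_kinematics(p+[0,0,dz],R(y+off)); print(None if q is None else np.round(q,2))
    for p,y in(((.437,-.007,.061),.05),((.47,-.007,.2),.05),((.46,.335,.06),-.055),((.55,.335,.06),-.055),((.54,.11,.06),-.055),((.43,-.12,.1),-.055),((.54,-.35,.05),-.055),((.40,-.35,.08),-.055)):
        q=solver.inverse_kinematics(np.array(p),R(y+off)); print(p,None if q is None else np.round(q,2))
E
```

```text
[[-0.9, 0.44, -0.0], [0.44, 0.9, -0.0], [-0.0, -0.0, -1.0]]
1.0265158418489166 0.546175458811186 [ 0.69024545 -0.09635535  0.23574118] [ 0.67586997 -0.00371996  0.27591269]
off 0
[-0.01  0.46  0.22  1.33  0.    1.7 ]
[-0.01  0.46  0.4   1.51  0.    1.7 ]
[-0.04  0.44  0.17  1.3   0.    1.38]
[-0.04  0.44  0.35  1.48  0.    1.38]
[-0.07  0.44  0.15  1.28  0.    1.05]
[-0.07  0.44  0.32  1.46  0.    1.05]
[-0.11  0.46  0.16  1.27  0.    0.72]
[-0.11  0.46  0.33  1.44  0.    0.72]
[-0.14  0.51  0.21  1.27  0.    0.41]
[-0.14  0.5   0.37  1.44  0.    0.41]
(0.437, -0.007, 0.061) [-0.02  0.16 -0.67  0.74  0.    1.5 ]
(0.47, -0.007, 0.2) [-0.01  0.09 -0.4   1.08  0.    1.51]
(0.46, 0.335, 0.06) [ 0.63  0.38 -0.37  0.82  0.    2.26]
(0.55, 0.335, 0.06) [ 0.55  0.51 -0.17  0.9   0.    2.17]
(0.54, 0.11, 0.06) [ 0.2   0.35 -0.41  0.81  0.    1.83]
(0.43, -0.12, 0.1) [-0.27  0.13 -0.6   0.84  0.    1.35]
(0.54, -0.35, 0.05) [-0.58  0.51 -0.18  0.88  0.    1.05]
(0.4, -0.35, 0.08) [-0.72  0.3  -0.43  0.84  0.    0.91]
off 3.141592653589793
[-0.01  0.46  0.22  1.33  0.   -1.44]
[-0.01  0.46  0.4   1.51  0.   -1.44]
[-0.04  0.44  0.17  1.3   0.   -1.76]
[-0.04  0.44  0.35  1.48  0.   -1.76]
[-0.07  0.44  0.15  1.28  0.   -2.09]
[-0.07  0.44  0.32  1.46  0.   -2.09]
[-0.11  0.46  0.16  1.27  0.   -2.42]
[-0.11  0.46  0.33  1.44  0.   -2.42]
[-0.14  0.51  0.21  1.27  0.   -2.74]
[-0.14  0.5   0.37  1.44  0.   -2.74]
(0.437, -0.007, 0.061) [-0.02  0.16 -0.67  0.74  0.   -1.64]
(0.47, -0.007, 0.2) [-0.01  0.09 -0.4   1.08  0.   -1.64]
(0.46, 0.335, 0.06) [ 0.63  0.38 -0.37  0.82  0.   -0.89]
(0.55, 0.335, 0.06) [ 0.55  0.51 -0.17  0.9   0.   -0.97]
(0.54, 0.11, 0.06) [ 0.2   0.35 -0.41  0.81  0.   -1.31]
(0.43, -0.12, 0.1) [-0.27  0.13 -0.6   0.84  0.   -1.79]
(0.54, -0.35, 0.05) [-0.58  0.51 -0.18  0.88  0.   -2.09]
(0.4, -0.35, 0.08) [-0.72  0.3  -0.43  0.84  0.   -2.23]
```

All poses are reachable. I'll do the camera first.

Run:
```python
from vis import *
st=np.array([.603,-.2405,.028]); d=H-st; Y=np.arctan2(d[1],d[0]); TH=np.arctan2(d[2],np.hypot(*d[:2]))
b0=np.array([.678,-.002,.276]); y0,t0=-.134,.065
p=manip.get_position(); manip.servo_line(p+[0,0,.14])
manip.movep(b0+[0,0,.08],R(y0)); hand.move_gripper(.06,30)
manip.servo_line(b0+[0,0,-.017],.08)
hand.move_gripper(0,30); print("w",manip.get_grip_width(),manip.get_ft_force().round(1))
e=b0-bar(y0,t0)
N=10
for i in range(1,N+1):
    f=i/N; y=y0+f*(Y-y0); q=bar(y,t0+f*(TH-t0))+e*(1-f)+[0,0,-.017]
    manip.servo_line(q,.06,rot=R(y)); 
    if i%3==1: print(manip.get_ft_force().round(1),round(manip.get_grip_width(),4))
manip.sleep(.5); print(manip.get_position(),manip.get_ft_force().round(1),manip.get_wrist_torque().round(2),manip.get_grip_width())
hand.move_gripper(.05); manip.servo_line(manip.get_position()+[0,0,.12],.1)
manip.movep(np.array([.45,-.1,.35]),R(0)) ; manip.movep(np.array([.28,.45,.35]),R(0))
print(manip.get_t())
t,s=V("top"),V("scene"); cv2.imwrite("pics/t2.png",t.im); cv2.imwrite("pics/s2.png",s.im)
A=cv2.resize(t.im[130:190,310:360],None,fx=8,fy=8,interpolation=cv2.INTER_CUBIC)
B=cv2.resize(s.im[175:275,315:395],None,fx=4.8,fy=4.8,interpolation=cv2.INTER_CUBIC)
cv2.imwrite("pics/cam2.png",cv2.convertScaleAbs(np.hstack([A,B]),alpha=1.6,beta=10))
```

```text
w 0.010760624448321472 [-4.8  0.3  3. ]
[-1.7 -2.2  5.1] 0.0109
[-1.7 -0.2  4.5] 0.0111
[-0.1  0.7  3.4] 0.011
[ 1.8  5.9 -1.3] 0.0108
[ 0.69022621 -0.09578348  0.21841693] [ 1.3  4.3 -2.9] [ 1.08 -0.55  0.21] 0.011139774003349302
14.725
```

View pics/cam2.png

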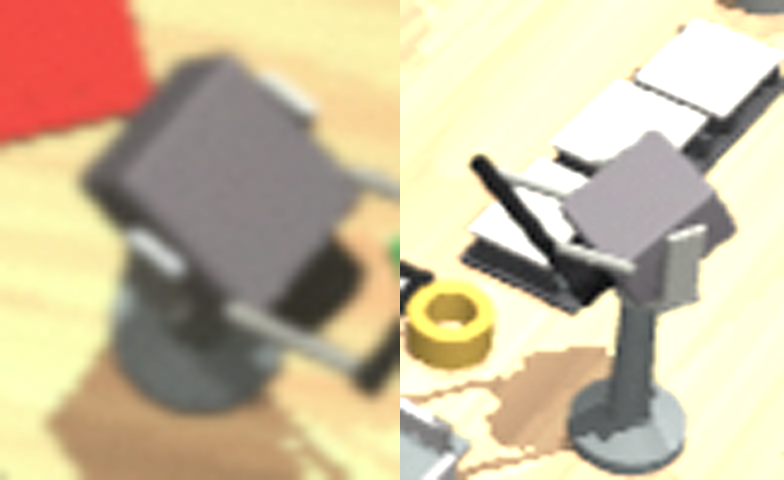

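The camera now looks towards the stand, with the bar's near end at top (356,178) and scene (331,208). Next I'll measure the bar's ends and the spatula, in case it was knocked.

Run:
```python
from vis import *
t,s=V("top"),V("scene")
m=t.roi((t.hsv[...,2]<60)&(t.hsv[...,1]<120),350,145,385,182)
for A,c,k in blobs(m,15):
    ys,xs=np.nonzero(k); r=cv2.minAreaRect(np.c_[xs,ys].astype(np.float32)); print("top bar",A,c,r,cv2.boxPoints(r).round(1).tolist())
print("pred ends top",[t.pix(bar(1.0265,.546)+s_*.042*np.array([-.8555,.5178,0])) for s_ in(1,-1)],"scene",[s.pix(bar(1.0265,.546)+s_*.042*np.array([-.8555,.5178,0])) for s_ in(1,-1)])
dk=t.roi((t.hsv[...,2]<50),300,215,345,275)
for a,c,m in blobs(dk,100): print("mat",a,c,wrect(t,m,.003))
gr=t.roi((t.hsv[...,2]>75)&(t.hsv[...,1]<60),308,218,338,270)
for a,c,m in blobs(gr,20): print("blade",a,c,wrect(t,m,.007))
print("tip/rear pts")
```

```text
top bar 81 [364.0617284  166.80246914] ((363.7923278808594, 167.3385009765625), (3.245114326477051, 26.399444580078125), 37.87498474121094) [[354.3999938964844, 176.8000030517578], [370.6000061035156, 155.89999389648438], [373.20001220703125, 157.89999389648438], [357.0, 178.8000030517578]]
top bar 34 [351.47058824 164.14705882] ((352.0, 164.5), (9.0, 4.0), 90.0) [[350.0, 160.0], [354.0, 160.0], [354.0, 169.0], [350.0, 169.0]]
pred ends top [array([[354.79357892, 178.24619694]]), array([[372.8577478 , 157.36409181]])] scene [array([[330.82493369, 208.85855688]]), array([[344.89160096, 226.93498044]])]
mat 678 [322.66666667 247.99557522] (array([ 0.4694, -0.0097]), array([163.6,  92. ]), np.float64(0.044))
blade 405 [321.16790123 236.89876543] (array([ 0.497 , -0.0033]), array([89.9, 52.6]), np.float64(0.047))
blade 123 [318.91869919 261.30081301] (array([ 0.4141, -0.0091]), array([28.1, 48. ]), np.float64(0.04))
tip/rear pts
```

Run:
```python
from vis import *
t,s=V("top"),V("scene")
for nm,v,r in(("top",t,(353,154,376,181)),("scene",s,(328,205,343,224))):
    for th in(50,60,75):
        m=v.roi((v.hsv[...,2]<th)&(v.hsv[...,1]<140),*r)
        A,c,k=max(blobs(m,15),key=lambda b:b[0]); ys,xs=np.nonzero(k)
        P=v.plane(np.c_[xs,ys],.2357)[:,:2]
        # drop ends of the strip, then line fit
        l=cv2.fitLine(P.astype(np.float32),cv2.DIST_HUBER,0,1e-4,1e-4).ravel(); u=l[:2]*np.sign(l[1]); along=P@u
        print(nm,th,len(P),"head yaw",np.arctan2(-u[0],u[1]).round(3),"extent",along.ptp().round(4) if hasattr(along,'ptp') else np.ptp(along).round(4),"mid",((P[along.argmin()]+P[along.argmax()])/2).round(4))
# foot disc: ellipse on the bench
for nm,v,r in(("top",t,(318,160,352,186)),("scene",s,(345,245,382,275))):
    h=v.hsv; m=v.roi((h[...,1]<70)&(h[...,2]<150)&(h[...,2]>45),*r)
    for A,c,k in blobs(m,40): print(nm,"foot",A,c.round(1),wrect(v,k,.01))
```

```text
top 50 69 head yaw 1.047 extent 0.0799 mid [ 0.6925 -0.0951]
top 60 83 head yaw 1.059 extent 0.0805 mid [ 0.6913 -0.0967]
top 75 110 head yaw 1.052 extent 0.0842 mid [ 0.6913 -0.0967]
scene 50 59 head yaw 1.017 extent 0.0709 mid [ 0.6809 -0.0906]
scene 60 60 head yaw 1.024 extent 0.071 mid [ 0.6809 -0.0906]
scene 75 69 head yaw 1.026 extent 0.071 mid [ 0.6809 -0.0906]
top foot 401 [335.8 169.5] (array([ 0.7379, -0.0207]), array([77.3, 98.8]), np.float64(0.164))
scene foot 495 [362.1 261. ] (array([7.308e-01, 6.000e-04]), array([ 76.2, 124. ]), np.float64(0.521))
```

The camera checks out: both bar ends are within about 1 px of prediction and the yaw measures 1.02–1.055 against a wanted 1.027. The spatula hasn't moved, so I'll grip it and go in front of the right-hand rack bay for a look.

```bash
cat >> vis.py <<'E'
YR=-.055; XR=np.array([np.cos(YR),np.sin(YR),0]); YRV=np.array([-np.sin(YR),np.cos(YR),0])
def go(handle_xy,uz,sp=.12,yaw=YR,dz=.058):
    manip.servo_line(np.array([handle_xy[0],handle_xy[1],uz+dz]),sp,rot=R(yaw))
E
python3 - <<'E'
from vis import *
g=np.array([.437,-.007]); 
manip.movep(np.array([*g,.20]),R(.05)); hand.move_gripper(.06,100); manip.servo_line(np.array([*g,.061]),.08)
hand.move_gripper(0,100); print(manip.get_grip_width(),manip.get_ft_force().round(1))
go(g,.10,.1,.05); manip.sleep(.3); print(manip.get_ft_force().round(2),manip.get_wrist_torque().round(2))
h=np.array([.604,.1160])-.175*XR[:2]
go(h,.10,.15); go(h,.015,.08); print(manip.get_position())
t,s=V("top"),V("scene"); 
h3=h
for z in(.015,): print("pred tip",t.pix(np.array([*(h+.105*XR[:2]),z+.004])),s.pix(np.array([*(h+.105*XR[:2]),z+.004])))
A=cv2.resize(t.im[150:250,225:325],None,fx=4,fy=4,interpolation=cv2.INTER_CUBIC)
B=cv2.resize(s.im[170:270,260:360],None,fx=4,fy=4,interpolation=cv2.INTER_CUBIC)
cv2.imwrite("pics/ins.png",cv2.convertScaleAbs(np.hstack([A,B]),alpha=1.6,beta=15))
E
```

```text
0.01685945442339789 [-2.2 -0.8  5.3]
[ 1.16 -0.55 -1.35] [-0.04  0.06 -0.  ]
[0.42976236 0.12576346 0.07346817]
pred tip [[287.30477745 219.82783441]] [[329.41864595 213.67564115]]
```

View pics/ins.png

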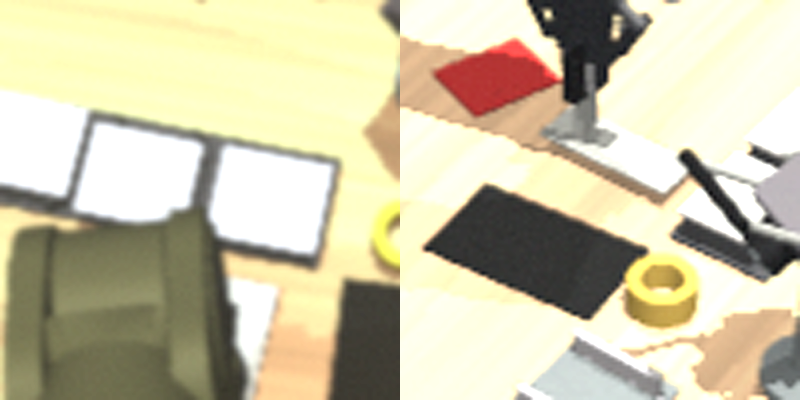

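The spatula is held level in front of the bay, with its tip at about scene (329,214) and in top its right corner at crop (277,283), both as predicted. Now I'll insert, lift and carry to the stand's right bay, checking forces along the way.

```bash
cat >> vis.py <<'E'
ST=np.array([.603,-.2405])
def carry(tile,bayoff,lat=0.,z=.0165,fwd=.003):
    "tile xy on rack -> stand bay at bayoff along stand y; lat = blade's sideways offset from tile centre"
    t=np.array(tile); x=XR[:2]; y=YRV[:2]; b=t+lat*y
    h=b-.175*x; go(h,.10,.2); go(h,z,.1)
    f0=manip.get_ft_force()
    for k in(.13,.095,.06):
        go(b-k*x,z,.08); f=manip.get_ft_force()-f0; print("in",f.round(1))
        if np.linalg.norm(f[:2])>8: print("STOP"); return False
    h=b-.06*x; go(h,.04,.03); manip.sleep(.2); print("lift",(manip.get_ft_force()-f0).round(1)); go(h,.10,.08)
    d=ST+bayoff*y+lat*y-(.06-fwd)*x
    go((.50,0.05),.10,.13); go(d,.10,.13); go(d,.045,.06); manip.sleep(.2); go(d,z,.03)
    f1=manip.get_ft_force(); print("placed",(f1-f0).round(1))
    go(d-.06*x,z,.06); go(d-.125*x,z,.12); print("out",(manip.get_ft_force()-f0).round(1)); go(d-.125*x,.10,.15); return True
E
python3 - <<'E'
from vis import *
print(carry((.604,.1157),-.110),manip.get_t())
t,s=V("top"),V("scene")
A=cv2.resize(t.im[170:270,325:455],None,fx=3,fy=3,interpolation=cv2.INTER_CUBIC)
B=cv2.resize(s.im[245:345,230:360],None,fx=3,fy=3,interpolation=cv2.INTER_CUBIC)
cv2.imwrite("pics/pl1.png",cv2.convertScaleAbs(np.hstack([A,B]),alpha=1.4,beta=10))
for nm,v,r in(("top",t,(400,190,450,250)),("scene",s,(230,280,300,345))):
  for a,c,m in blobs(v.roi((v.hsv[...,1]<45)&(v.hsv[...,2]>(130 if nm=="top" else 200)),*r),60): print(nm,a,c.round(1),v.plane(c,.034)[0].round(4),wrect(v,m,.034))
print("want",ST-.110*YRV[:2])
E
```

```text
in [ 1.3 -0.9 -0.7]
in [ 1.   0.8 -1.1]
in [ 1.5  0.1 -0.7]
lift [ 0.7 -0.3 -1.7]
placed [ 1.2 -0.6  0.5]
out [ 0.3 -1.4 -0.6]
True 37.6417
top 65 [416.1 198.9] [ 0.6748 -0.3027  0.034 ] (array([ 0.6749, -0.3024]), array([  6.7, 111.4]), np.float64(-0.055))
top 61 [405.8 218.5] [ 0.6015 -0.2757  0.034 ] (array([ 0.6015, -0.2751]), array([81.3,  9.9]), np.float64(-0.063))
top 670 [428.  222.3] [ 0.6007 -0.3513  0.034 ] (array([ 0.601 , -0.3501]), array([81.6, 99.3]), np.float64(-0.067))
top 91 [428.1 246.5] [ 0.5196 -0.3597  0.034 ] (array([ 0.5216, -0.3606]), array([19.9, 50.5]), np.float64(0.163))
scene 716 [260.2 312. ] [ 0.6018 -0.353   0.034 ] (array([ 0.6011, -0.3523]), array([76.4, 91.6]), np.float64(-0.035))
want [ 0.59695305 -0.35033367]
```

View pics/pl1.png

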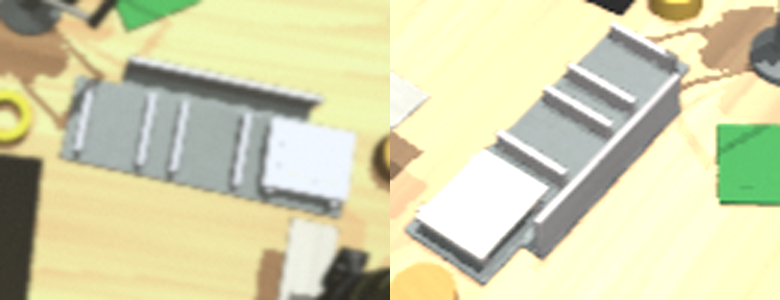

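The first tile lies flat in the right bay, about 4 mm ahead of centre, at top (428,222) and scene (260,312). On to the other two, with no forward bias.

Run:
```python
from vis import *
ok=carry((.6055,.2297),0.,lat=-.002,fwd=-.001); print(ok,manip.get_t())
if ok: print(carry((.621,.3340),.110,lat=.002,fwd=-.001),manip.get_t())
go((.44,.10),.10,.15)
t,s=V("top"),V("scene")
A=cv2.resize(t.im[160:280,200:455],None,fx=3,fy=3,interpolation=cv2.INTER_CUBIC)
cv2.imwrite("pics/pl2.png",cv2.convertScaleAbs(A,alpha=1.4,beta=10))
for nm,v,r in(("top",t,(343,190,450,250)),("scene",s,(230,245,340,345))):
  for a,c,m in blobs(v.roi((v.hsv[...,1]<45)&(v.hsv[...,2]>(130 if nm=="top" else 200)),*r),150): print(nm,a,c.round(1),v.plane(c,.034)[0].round(4),wrect(v,m,.034))
print("want",[(ST+k*YRV[:2]).round(4) for k in(-.11,0,.11)])
```

```text
in [-0.5 -0.3  1. ]
in [-0.8  0.2  0.2]
in [-0.5 -0.1  0.3]
lift [-0.7  0.4 -1.5]
placed [-0.2 -0.8  0.7]
out [-0.8 -0.6  0.5]
True 54.6
in [-0.9  1.   0.1]
in [-0.1  0.4  0.5]
in [-1.1 -0.   0.1]
lift [-1.5  0.1 -1.1]
placed [-0.4  0.4  0.3]
out [-0.3  0.3 -0.1]
True 71.45
top 646 [364.1 210.2] [ 0.6069 -0.1328  0.034 ] (array([ 0.6088, -0.1315]), array([81.4, 97.3]), np.float64(-0.063))
top 681 [395.7 216.3] [ 0.6034 -0.2411  0.034 ] (array([ 0.6039, -0.2405]), array([82., 98.]), np.float64(-0.039))
top 668 [428.  222.3] [ 0.6007 -0.3513  0.034 ] (array([ 0.601 , -0.3501]), array([81.6, 99.3]), np.float64(-0.067))
scene 505 [305.8 263.8] [ 0.6065 -0.1348  0.034 ] (array([ 0.6073, -0.1331]), array([74.2, 92.5]), np.float64(-0.065))
scene 603 [284.1 286.4] [ 0.6034 -0.2435  0.034 ] (array([ 0.6037, -0.2423]), array([75. , 91.7]), np.float64(-0.031))
scene 709 [260.2 312.1] [ 0.6019 -0.3531  0.034 ] (array([ 0.6021, -0.3523]), array([74.3, 91.6]), np.float64(-0.035))
want [array([ 0.597 , -0.3503]), array([ 0.603 , -0.2405]), array([ 0.609 , -0.1307])]
```

View pics/pl2.png

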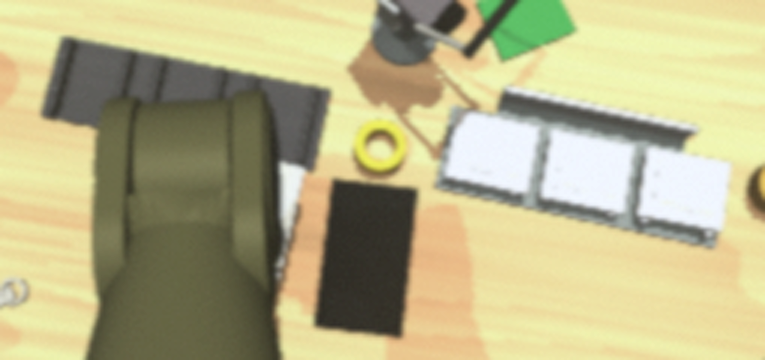

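All three tiles are flat and within about 5 mm of their bay centres, at top (364,210), (396,216) and (428,222). The rack is empty, so I'll return the spatula.

Run:
```python
from vis import *
g=np.array([.4694,-.0096])-.035*np.array([np.cos(.044),np.sin(.044)])
go(g,.10,.15,.044); f0=manip.get_ft_force(); go(g,.008,.08,.044); go(g,.0033,.02,.044); print((manip.get_ft_force()-f0).round(1))
hand.move_gripper(.06); manip.sleep(.3); manip.servo_line(np.array([*g,.22]),.12)
manip.movep(np.array([.28,.40,.33]),R(0)); manip.sleep(.5)
t,s=V("top"),V("scene")
dk=t.roi((t.hsv[...,2]<50),300,215,345,275)
for a,c,m in blobs(dk,100): print("mat",a,wrect(t,m,.003))
gr=t.roi((t.hsv[...,2]>75)&(t.hsv[...,1]<60),308,218,338,270)
for a,c,m in blobs(gr,20): print("blade",a,wrect(t,m,.007))
for a,c,m in blobs(t.roi((t.hsv[...,1]<45)&(t.hsv[...,2]>130),343,190,450,250),150): print("tile",wrect(t,m,.034))
m=t.roi((t.hsv[...,2]<60)&(t.hsv[...,1]<140),353,154,376,181); A,c,k=max(blobs(m,15),key=lambda b:b[0]); print("bar px",c)
cv2.imwrite("pics/fin.png",np.vstack([cv2.resize(t.im[125:280,160:480],(640,310)),cv2.resize(s.im[165:345,200:500],(467,280)) if 0 else cv2.resize(s.im[165:310,200:500],(640,290)) ]))
print(manip.get_t())
```

```text
[-0.9 -0.4  2.3]
mat 847 (array([ 0.4627, -0.0103]), array([177. ,  91.6]), np.float64(0.044))
blade 428 (array([0.4388, 0.0059]), array([94.2, 52.7]), np.float64(-0.026))
tile (array([ 0.6088, -0.1316]), array([81.4, 97. ]), np.float64(-0.063))
tile (array([ 0.6033, -0.2403]), array([79.4, 97.4]), np.float64(-0.037))
tile (array([ 0.6017, -0.3507]), array([80.5, 97.3]), np.float64(-0.037))
bar px [363.97435897 166.88461538]
80.25
```

View pics/fin.png

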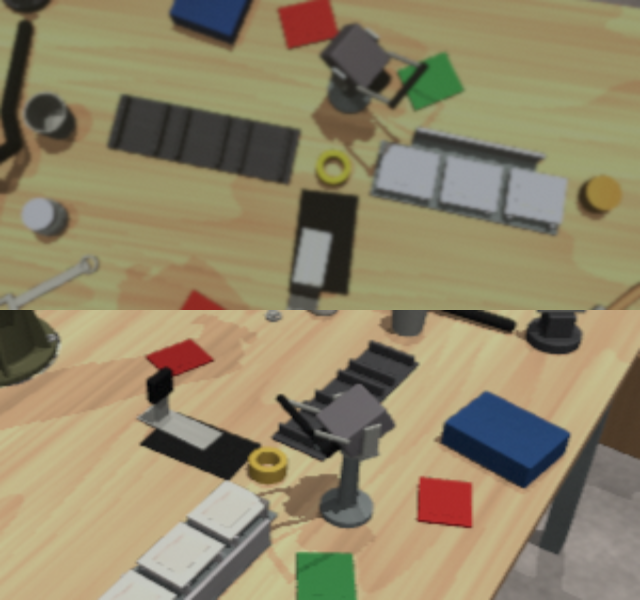

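Good that I checked: the spatula was knocked back about 60 mm. Its blade is now at top crop (312,257), still upright but off its place. I'll measure and put it back.

Run:
```python
from vis import *
t,s=V("top"),V("scene")
m=s.roi((s.hsv[...,2]<60),262,190,288,220)
for a,c,k in blobs(m,20): print("block scene",a,c.round(1),s.plane(c,.080)[0].round(4))
m=s.roi((s.hsv[...,2]>100)&(s.hsv[...,1]<60),262,205,310,240)
for a,c,k in blobs(m,20): print("blade scene",a,c.round(1),wrect(s,k,.007))
gr=t.roi((t.hsv[...,2]>75)&(t.hsv[...,1]<60),300,218,338,285)
for a,c,k in blobs(gr,15): print("blade top",a,wrect(t,k,.007))
for p in((.378,.007,.061),(.378,.007,.12),(.378,.007,.2)):
    q=solver.inverse_kinematics(np.array(p),R(-.026)); print(None if q is None else np.round(q,2))
```

```text
block scene 158 [274.6 202.6] [0.3825 0.0054 0.08  ]
blade scene 326 [286.4 224. ] (array([0.4173, 0.0043]), array([140.8,  50.2]), np.float64(-0.048))
blade top 446 (array([0.4388, 0.007 ]), array([94.2, 54.6]), np.float64(-0.03))
blade top 117 (array([0.3577, 0.0079]), array([26.2, 50.1]), np.float64(-0.077))
[ 0.02  0.06 -0.79  0.73  0.    1.62]
[ 0.02 -0.02 -0.71  0.88  0.    1.62]
[ 0.02 -0.09 -0.58  1.08  0.    1.62]
```

Run:
```python
from vis import *
p=np.array([.381,.0065]); y=-.04
manip.movep(np.array([*p,.20]),R(y)); hand.move_gripper(.06,100); manip.servo_line(np.array([*p,.061]),.08)
hand.move_gripper(0,100); print(manip.get_grip_width()); go(p,.04,.08,y)
g=np.array([.4694,-.0096])-.035*np.array([np.cos(.044),np.sin(.044)])
go(g,.04,.1,.044); go(g,.008,.05,.044); go(g,.0033,.02,.044)
hand.move_gripper(.06); manip.sleep(.3); manip.servo_line(np.array([*g,.22]),.12)
manip.movep(np.array([.28,.40,.33]),R(0)); manip.sleep(1)
t,s=V("top"),V("scene")
gr=t.roi((t.hsv[...,2]>75)&(t.hsv[...,1]<60),300,218,338,285)
for a,c,k in blobs(gr,15): print("blade top",a,wrect(t,k,.007))
m=s.roi((s.hsv[...,2]>100)&(s.hsv[...,1]<60),270,205,325,245)
for a,c,k in blobs(m,20): print("blade scene",a,wrect(s,k,.007))
for a,c,m in blobs(t.roi((t.hsv[...,1]<45)&(t.hsv[...,2]>130),343,190,450,250),150): print("tile",wrect(t,m,.034))
cv2.imwrite("pics/fin2.png",np.vstack([cv2.resize(t.im[125:280,160:480],(640,310)),cv2.resize(s.im[165:310,200:500],(640,290))]))
print(manip.get_t())
```

```text
0.016907182339921452
blade top 406 (array([ 0.4946, -0.0068]), array([90.6, 52.5]), np.float64(0.046))
blade top 123 (array([ 0.412 , -0.0125]), array([28.4, 48. ]), np.float64(0.04))
blade scene 343 (array([ 0.471 , -0.0108]), array([141. ,  50.4]), np.float64(0.044))
tile (array([ 0.6088, -0.1316]), array([81.4, 97. ]), np.float64(-0.063))
tile (array([ 0.6033, -0.2403]), array([79.4, 97.4]), np.float64(-0.037))
tile (array([ 0.6007, -0.3509]), array([79.7, 96.7]), np.float64(-0.021))
92.0083
```

View pics/fin2.png

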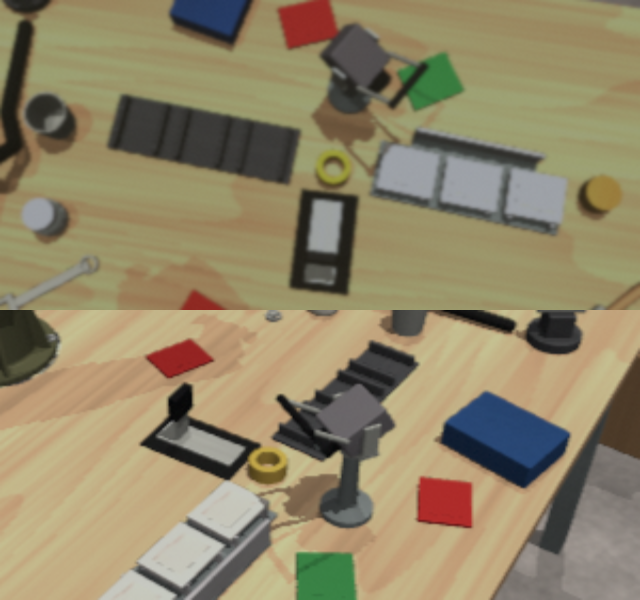

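The spatula is back on its mat at top crop (325,240), the tiles are in place and the camera is aimed. I'm handing in.

```bash
python3 -c "
from plant import manip
manip.close_job()"
```

```text
the job is handed in; nothing more can be done
```

The job is handed in at about 92 s of the 210 s. All three tiles are on the stand, the spatula is back on its mat, and the camera is aimed at the middle of the stand. No verdict was reported.

- **Tiles:** all three were carried on the spatula. They lie flat, within about 5 mm of their bay centres and about 0.03 rad of square.
- **Camera:** I turned and tilted it by its bar. The bar ends are within about 1–2 px of where they should be. The two views disagree slightly on its turn: 1.02 rad from the scene view and 1.05 rad from the top view, against 1.03 rad wanted. That puts the line of sight at most about 8 mm off sideways.
- **Spatula:** it was knocked about 60 mm off its place after I first put it back. My check caught this, so I gripped it again and put it back. The last look shows it upright, about 35 mm from the mat centre on the -x side and aligned with the mat.
- **Other things:** I did not measure the bystanders. Those visible in the last pictures look unmoved, and the robot was clear of everything.

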